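Unpack the carried-in pile at the clean bench

ROBOT

A 6-joint arm with a two-finger parallel gripper is mounted at the origin on the work surface. World frame = base frame: x ahead of the robot, y to its left, z up, the work surface at z = 0. Lengths are in m, angles in rad, forces in N, time in s.
With the tool pointing down it reaches from about 0.375 to 0.975 m from the base axis. Payload 3.8 kg.
Tool frame: the origin (TCP) lies midway between the tips of the shut fingers; the grasp point (between the pads) lies bot.grasp_offset behind it (bot.grasp_offset is the distance from the TCP to the grasp point, in m); z points along the fingers, y is the direction in which the jaws open and shut (so a half turn about z gives the same grasp; the last joint's range is limited). The gripper opens to 85 mm and grips with 20 to 120 N. Pads are 22 mm wide; open, the fingers measure 114 mm over their backs; the gripper's body (76 mm by 85 mm) begins 54 mm behind the grasp point. The pads swing forward as they close: fully open they stand 13 mm farther back than shut.
Start: joints at [1.176, 0.264, 1.604, -0, 1.274, -0.037], TCP at [0.236, 0.632, 0.231] pointing down, gripper open.
Joint ranges: [-2.63, 2.63], [-0.94, 2.18], [0.31, 2.57], [-1.31, 4.45], [0, 2.66], [-2.55, 2.55]. Speed limits (rad/s): [2.57, 2.57, 3.14, 3.14, 3.14, 3.14].

INTERFACE

Orientations are given as a rotation vector (axis times angle).
In Python, from workcell import read_state, viewer, job, bot gives the robot as it stands.
- The arm moves only by the shell command python3 -m crank 'ROWS' [FORCE]. ROWS is text: rows parted by semicolons, each of 7 numbers parted by spaces: the shift along the tool's x, y, z in mm, then the turn, a rotation vector about the tool's x, y, z in rad, then the closure in counts, from 0 (fully open) to 255 (shut). A call has 1 to 20 rows; each row is the pose to reach, as a shift and turn from the pose commanded when the call began, along the tool's axes at that moment; what a row does not reach only later rows make up. A row lasts 1/8 s, in which the tool goes at most 62.5 mm and 10.7 degrees, less where a joint would pass 70% of its speed; a pose out of reach is approached as far as the arm can. A call with a gripper value outside its range is refused whole. The fingers move at their own pace and stop on an object; FORCE is the grip in N (left out, the last holds). Time passes only in rows, so rows that repeat a pose let the fingers close. It gives the time, the measured TCP pose, the force and the opening at its end, in the units of the state.
- read_state(): the state, without advancing time (a new reading comes with each control period).
- viewer.read_camera(name): name is "scene" or "top" or "wrist"; returns a dict with "pixels" (384x512x3 uint8, red, green, blue), "vertical_fov" (degrees; the focal length in pixels is half the picture's height over the tangent of half this angle, whatever the lens; pixels are square), "cx", "cy" (the principal point, pixels), "view" (4x4, takes a point from world to camera coordinates); the wrist camera has in their place "tool_from_camera" (4x4, takes a point from camera to tool coordinates, whose origin is the TCP and whose axes are the flange's). Camera axes: x right, y up, looking along -z (the intrinsics and any distortion apply to the point x, -y, -z); pixel columns grow to the right and rows downward; lengths in m; the calibration is good to about 2 mm. A picture is of the moment at which its call begins: read the wrist's pose just before it. There is no depth.
- job.finish_job(): hands the job in, once; it reports no verdict.
The state is a dict: "time": time; "q": joint angles; "joint_vel": joint speeds; "joint_torque": joint torques, N m; "tool_pos": TCP position; "tcp_rot": TCP orientation; "wrist_force": force on the tool from outside, world axes, zero at the start; "torque": the same for the moment, N m; "width": opening from 0.0 (shut) to 1.0 (fully open).
Only numpy, scipy, OpenCV 4.12 (cv2) and the standard library are available. Lean on these libraries where they do the work, as an engineer would, in place of code of your own. Each camera call takes 0.05 s, during which the arm holds its last target.

TASK

Take the pile apart and put each thing, upright, in the middle of its own place: the amber jar on the stirrer's round plate, the square sample box on the pan of the scale, the round culture dish on the white disc of the light pad, and the long white case on the dark rubber mat, lying lengthwise along it. Keep everything level while you carry it, and leave the glass beaker and the tube rack where they are.

Things in the scene. Friction and masses are not known exactly. Their poses are not given: they have to be found in the camera images.
- jar_center (a point): Loose amber glass jar with a white screw cap, round and upright, diameter 30 mm (cap, the top 12 mm, 27 mm), 46 mm high, about 50 g; the top of the pile, standing on the sample box. The point is its centre, 23 mm above its foot; z is its axis, up. It is the only thing to handle that is taller than wide.
- sample_box_center (a point): Loose square lidded sample box of grey plastic, 36 x 36 mm, 22 mm high, about 40 g; lies on the dish, under the jar. The point is its centre, 11 mm above its underside; x and y are parallel to its sides, z up.
- dish_center (a point): Loose flat round culture dish with closed clear lid and straw-brown filling that shows through it, diameter 54 mm, 15 mm high, about 40 g; lies on the case, under the sample box. The point is its centre, 7.5 mm above its underside; z is its axis, up.
- case_center (a point): Loose flat rectangular white plastic case, 100 mm long (its x) by 58 mm wide (its y), 22 mm high, about 120 g, closed; the bottom of the pile, lying on the bench. The dish stands up to 14 mm from its middle along its length. The point is its centre, 11 mm above its underside; z up.
- stirrer_top (a point): Place for the jar: centre of the top face of the round white plate (diameter 96 mm) of a fixed white laboratory stirrer, the tallest of the four fixtures (body 125 x 115 mm, small knob on its front). The top face is 42 mm above the bench. z up, x away from the knob side; the body's middle is 8 mm from this point towards -x.
- scale_pan (a point): Place for the sample box: centre of the top face of the square steel pan (70 x 70 mm) of a fixed flat grey scale (body 125 mm along x by 90 mm along y, small display at its -x end). The pan's top is 20 mm above the bench; the body's middle is 18 mm from this point towards -x. x and y are parallel to the pan's sides, z up.
- light_pad_top (a point): Place for the dish: centre of the top face of the round white disc (diameter 72 mm, thin metal rim) in the middle of a fixed flat black square light pad, 110 x 110 mm. The disc's top is 12 mm above the bench. z up.
- mat_top (a point): Place for the case: centre of the top face of a fixed dark rubber mat without a rim, 130 mm long (its x) by 82 mm wide (its y), 5 mm thick, its top 5 mm above the bench. z up.
- beaker: Bystander, loose: empty clear glass beaker, diameter 68 mm at the rim, 85 mm high. Origin at the centre of its underside, z up.
- tube_rack: Bystander, loose: white tube rack holding capped sample tubes, 50 mm (x) by 100 mm (y), 64 mm high over the tubes. Origin at the centre of its underside, z up.
There are look-alikes about, which are no part of the job. What is shaped like the part that bears dish_center but green or purple is not meant.

How it is judged:
At the end, for the whole second after the job is handed in: Jar on stirrer plate, sample box on scale pan, dish on light disc, case on mat: each centred within 12 mm, resting on it (height within 4 mm), upright within 0.1 rad, at rest (under 10 mm/s); the case lies within 0.26 rad of the mat's length (horizontal distance between jar_center and stirrer_top below 0.012 m and z of jar_center in the frame of stirrer_top between 0.019 and 0.027 m and angle between each of jar_center, sample_box_center, dish_center, case_center's own z axis and vertical below 0.1 rad and linear speed of each of jar, sample_box, dish, case below 0.01 m/s and horizontal distance between sample_box_center and scale_pan below 0.012 m and z of sample_box_center in the frame of scale_pan between 0.007 and 0.015 m and horizontal distance between dish_center and light_pad_top below 0.012 m and z of dish_center in the frame of light_pad_top between 0.0035 and 0.0115 m and horizontal distance between case_center and mat_top below 0.012 m and z of case_center in the frame of mat_top between 0.007 and 0.015 m and angle between the x axis of case_center and the x axis of mat_top, either way round below 0.26 rad); the robot touches nothing.
It fails at once if one of the four things is tipped more than 0.6 rad (angle between any of jar_center, sample_box_center, dish_center, case_center's own z axis and vertical above 0.6 rad).
It fails at once if the beaker is moved more than 25 mm (distance of beaker from where it was at the start of the episode above 0.025 m).
It fails at once if the tube rack is moved more than 25 mm (distance of tube_rack from where it was at the start of the episode above 0.025 m).
It also fails if it takes over 128 s, if anything falls off the work surface, if the arm or the gripper's body presses on something with over 40 N, if the wrist force passes 120 N, or if a joint passes its speed limit or range.

## Working session

There is one attempt and no reset: what is moved stays moved. The work goes in short steps, Python scripts to look and compute and a shell command to move; the robot and the scene stay as the last step left them, time stands still between calls to the robot, and variables do not carry over. Pictures are saved under pics/ and viewed, and the job is handed in when it is done.

```bash
ls; mkdir -p pics; python3 - <<'E'
from workcell import read_state, viewer, job, bot
import cv2
print(read_state(), bot.grasp_offset)
for n in ["scene","top","wrist"]:
    d=viewer.read_camera(n)
    print(n,{k:v for k,v in d.items() if k!="pixels"})
    cv2.imwrite(f"pics/{n}0.png",d["pixels"][:,:,::-1])
E
```

```text
pics
{'time': 0.0, 'q': array([ 1.17609243e+00,  2.64748059e-01,  1.60538265e+00, -9.00007623e-06,
        1.27369057e+00, -3.68969021e-02]), 'joint_vel': array([-0.00032351,  0.00113442,  0.0003574 , -0.000247  ,  0.00039691,
        0.00145129]), 'joint_torque': array([-4.20365159e-04, -5.15119958e+01, -3.67305779e+01, -2.57499937e-05,
        1.30614237e-02, -1.74215991e-06]), 'tool_pos': array([0.23612002, 0.63157307, 0.22996078]), 'tcp_rot': array([-0.5589607 , -3.09098855,  0.00342191]), 'wrist_force': array([-0.12427174,  0.63107467, -0.2553617 ]), 'torque': array([-0.00240923, -0.03507018, -0.00322773]), 'width': 1.0001081961715699} 0.0187
scene {'vertical_fov': 54.54235572235733, 'cx': 257.08280309819065, 'cy': 185.7705752688996, 'view': array([[ 3.03494064e-01,  9.52833293e-01,  2.62671605e-04,
        -1.72573431e-01],
       [-7.95094437e-01,  2.53099542e-01,  5.51149216e-01,
         3.99558890e-01],
       [ 5.25086840e-01, -1.67479364e-01,  8.34406659e-01,
        -1.50355024e+00],
       [ 0.00000000e+00,  0.00000000e+00,  0.00000000e+00,
         1.00000000e+00]])}
top {'vertical_fov': 47.173309562324334, 'cx': 257.74602030447636, 'cy': 190.11430900714151, 'view': array([[ 0.04442854, -0.99901038, -0.00208891, -0.01601321],
       [ 0.97815066,  0.04307558,  0.20338579, -0.5809613 ],
       [-0.20309453, -0.0110794 ,  0.97909645, -1.01359745],
       [ 0.        ,  0.        ,  0.        ,  1.        ]])}
wrist {'vertical_fov': 66.95814357016613, 'cx': 261.6919529536023, 'cy': 188.25137120953215, 'tool_from_camera': array([[ 2.14766833e-04,  9.47063335e-01,  3.21046715e-01,
         8.19034696e-02],
       [ 9.99999337e-01, -5.66511257e-04,  1.00220726e-03,
        -4.29308801e-04],
       [ 1.13103033e-03,  3.21046287e-01, -9.47062829e-01,
        -1.41675444e-01],
       [ 0.00000000e+00,  0.00000000e+00,  0.00000000e+00,
         1.00000000e+00]])}
```

View pics/scene0.png

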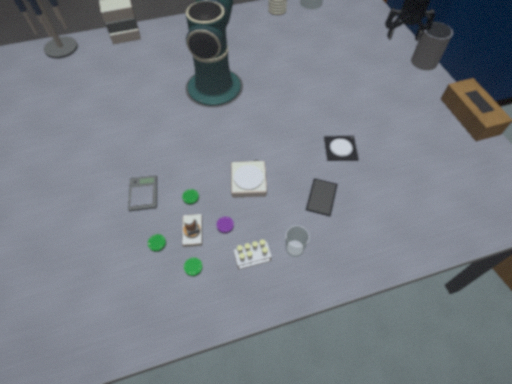

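View pics/top0.png

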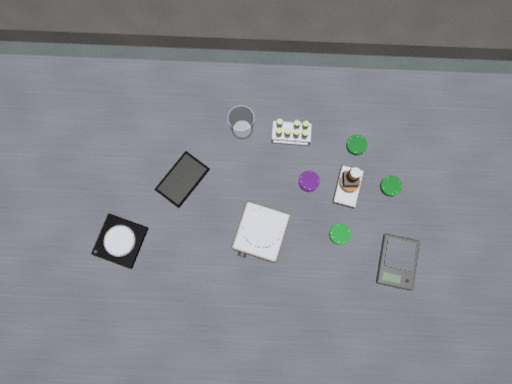

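View pics/wrist0.png

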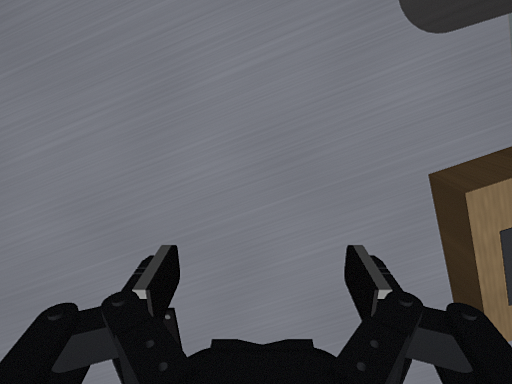

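```bash
cat > h.py <<'E'
import numpy as np, cv2
from workcell import read_state, viewer, job, bot
from scipy.spatial.transform import Rotation as R
def cam(n):
    s=read_state(); d=viewer.read_camera(n)
    if "view" in d: M=np.linalg.inv(d["view"])
    else:
        T=np.eye(4);T[:3,:3]=R.from_rotvec(s["tcp_rot"]).as_matrix();T[:3,3]=s["tool_pos"]
        M=T@d["tool_from_camera"]
    f=d["pixels"].shape[0]/2/np.tan(np.radians(d["vertical_fov"])/2)
    return d["pixels"],(M,f,d["cx"],d["cy"])
def ray(c,u,v,z):
    M,f,cx,cy=c
    r=M[:3,:3]@np.array([(u-cx)/f,-(v-cy)/f,-1]); o=M[:3,3]
    return o+r*(z-o[2])/r[2]
def proj(c,p):
    M,f,cx,cy=c
    q=np.linalg.inv(M)@np.r_[p,1]
    return np.array([cx+f*q[0]/-q[2],cy-f*q[1]/-q[2]])
def save(n,px,box=None,k=1):
    if box: u0,v0,u1,v1=box; px=px[v0:v1,u0:u1]
    px=cv2.resize(px,None,fx=k,fy=k,interpolation=cv2.INTER_CUBIC)
    cv2.imwrite(f"pics/{n}.png",px[:,:,::-1])
E
python3 - <<'E'
from h import *
p,c=cam("top"); save("top1",p,(80,90,240,280),4); save("top2",p,(220,90,430,300),3)
p,c2=cam("scene"); save("sc1",p,(110,120,380,290),3)
for u,v,z in [(349,186,.022),(354,172,.12),(262,228,.042),(119,240,.012),(182,179,.005),(401,252,.02),(242,130,0)]: print(u,v,ray(c,u,v,z).round(3), np.linalg.norm(ray(c,u,v,z)[:2]).round(3))
for u,v,z in [(341,147,.012),(321,197,.005),(248,176,.042)]: print(ray(c2,u,v,z).round(3))
E
```

```text
349 186 [ 0.61  -0.22   0.022] 0.648
354 172 [ 0.621 -0.212  0.12 ] 0.656
262 228 [ 0.491 -0.005  0.042] 0.491
119 240 [0.449 0.35  0.012] 0.569
182 179 [0.613 0.207 0.005] 0.647
401 252 [ 0.45  -0.349  0.02 ] 0.569
242 130 [0.754 0.059 0.   ] 0.757
[0.45  0.349 0.012]
[0.616 0.203 0.005]
[ 0.49  -0.006  0.042]
```

View pics/top1.png

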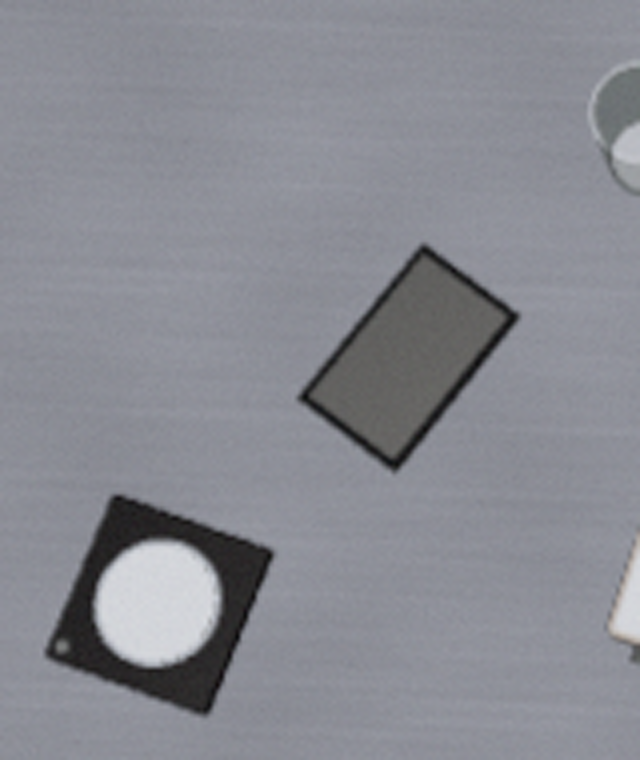

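View pics/top2.png

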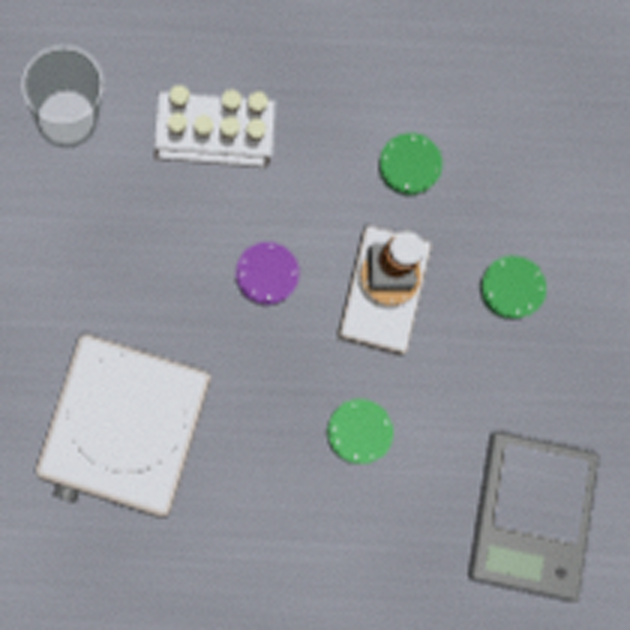

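View pics/sc1.png

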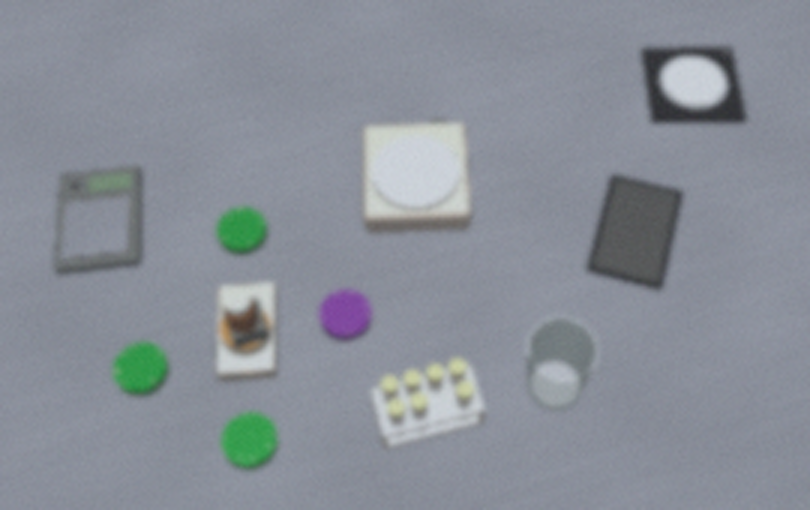

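```bash
python3 - <<'E'
from h import *
p,c=cam("top"); p=p.astype(np.float32)
K=6
up=cv2.resize(p,None,fx=K,fy=K,interpolation=cv2.INTER_CUBIC)
def cont(m,box):
    mm=np.zeros(m.shape,np.uint8); u0,v0,u1,v1=[K*b for b in box]; mm[v0:v1,u0:u1]=m[v0:v1,u0:u1]*255
    mm=cv2.morphologyEx(mm,cv2.MORPH_OPEN,np.ones((5,5)))
    cs,_=cv2.findContours(mm,cv2.RETR_EXTERNAL,cv2.CHAIN_APPROX_NONE)
    k=max(cs,key=cv2.contourArea)[:,0].astype(float)
    return (k+.5)/K-.5
def W(k,z): return np.array([ray(c,u,v,z)[:2] for u,v in k])
def rect(w):
    r=cv2.minAreaRect((w*1000).astype(np.float32)); b=cv2.boxPoints(r)/1000
    e=b[1]-b[0]; f=b[2]-b[1]
    if np.linalg.norm(e)<np.linalg.norm(f): e,f=f,e
    return np.array(r[0])/1000,np.linalg.norm(e),np.linalg.norm(f),np.degrees(np.arctan2(e[1],e[0]))
g=up.mean(2); bg=np.median(g); print("bg",bg, up[K*300,K*250])
print("mat",rect(W(cont(g<110,(145,140,220,215)),.004)))
print("pad",rect(W(cont(g<80,(85,205,155,275)),.009)))
k=cont(g>170,(85,205,155,275)); w=W(k,.012); print("disc",cv2.minEnclosingCircle((w*1000).astype(np.float32)),cv2.fitEllipse((w*1000).astype(np.float32)))
print("stir",rect(W(cont(g>170,(225,195,300,265)),.036)))
s=p[180:300,370:430]; 
print("scale",rect(W(cont(g<125,(370,225,430,300)),.014)))
print("case",rect(W(cont(g>175,(325,155,375,215)),.022)))
E
ls pics
```

```text
bg 143.52217 [140.15799 142.7005  150.3591 ]
mat (array([0.61401245, 0.20753085]), np.float32(0.13189973), np.float32(0.08411974), np.float32(-34.430286))
pad (array([0.44824228, 0.34966208]), np.float32(0.110880956), np.float32(0.109968245), np.float32(73.22566))
disc ((448.0737609863281, 350.3804016113281), 38.340511322021484) ((448.2610778808594, 350.6319885253906), (74.80911254882812, 75.25243377685547), 65.20703887939453)
stir (array([ 0.48511215, -0.00209415]), np.float32(0.12163822), np.float32(0.111772), np.float32(-15.283097))
scale (array([ 0.42705841, -0.3410434 ]), np.float32(0.12811804), np.float32(0.09321268), np.float32(-9.544356))
case (array([ 0.59067419, -0.21425908]), np.float32(0.056600045), np.float32(0.056411576), np.float32(-12.494164))
sc1.png
scene0.png
top0.png
top1.png
top2.png
wrist0.png
```

```bash
cat >> h.py <<'E'
def go(x,y,z,yaw=None):
    """shift/turn in tool axes to reach TCP xyz, tool y axis at world angle yaw deg (mod 180), tool down"""
    s=read_state(); A=R.from_rotvec(s["tcp_rot"]).as_matrix()
    d=A.T@(np.array([x,y,z])-s["tool_pos"])*1000
    cur=np.degrees(np.arctan2(A[1,1],A[0,1]))
    if yaw is None: yaw=cur
    dy=(yaw-cur+90)%180-90
    a=np.radians(cur+dy); Y=np.array([np.cos(a),np.sin(a),0]); Z=np.array([0,0,-1.]); X=np.cross(Y,Z)
    t=R.from_matrix(A.T@np.c_[X,Y,Z]).as_rotvec()
    print("pos",s["tool_pos"].round(4),"yaw",cur.round(2),"shift",d.round(1),"turn",t.round(4),"t",round(s["time"],2),"q",s["q"].round(2),"F",s["wrist_force"].round(1),"w",round(s["width"],3))
E
python3 -c "
from h import *
go(.60,-.215,.23)"
```

```text
pos [0.2363 0.632  0.2308] yaw 69.5 shift [-637.3 -666.     1.3] turn [-0.0008 -0.     -0.    ] t 0.3 q [ 1.18  0.26  1.6  -0.    1.27 -0.04] F [ 0.1  0.5 -0.6] w 1.003
```

```bash
python3 -m crank '-637 -666 1 0 0 0 0;-637 -666 1 0 0 0 0;-637 -666 1 0 0 0 0;-637 -666 1 0 0 0 0;-637 -666 1 0 0 0 0;-637 -666 1 0 0 0 0;-637 -666 1 0 0 0 0;-637 -666 1 0 0 0 0;-637 -666 1 0 0 0 0;-637 -666 1 0 0 0 0;-637 -666 1 0 0 0 0;-637 -666 1 0 0 0 0;-637 -666 1 0 0 0 0;-637 -666 1 0 0 0 0;-637 -666 1 0 0 0 0;-637 -666 1 0 0 0 0;-637 -666 1 0 0 0 0;-637 -666 1 0 0 0 0;-637 -666 1 0 0 0 0' 30
python3 - <<'E'
from h import *
go(.60,-.215,.23)
p,c=cam("wrist"); save("w1",p); np.savez("w1.npz",p=p,M=c[0],k=c[1:])
E
```

```text
time: 2.68
tool_pos: [0.5996, -0.2134, 0.2306]
tcp_rot: [0.557, 3.092, 0.0]
wrist_force: [0.2, 0.9, 0.1]
width: 0.997
pos [ 0.5996 -0.2134  0.2306] yaw 69.59 shift [-0.9 -1.4  0.6] turn [ 0.0001  0.0002 -0.    ] t 2.67 q [-0.38  0.19  1.69  0.    1.26 -1.6 ] F [0.2 0.9 0.1] w 0.997
```

View pics/w1.png

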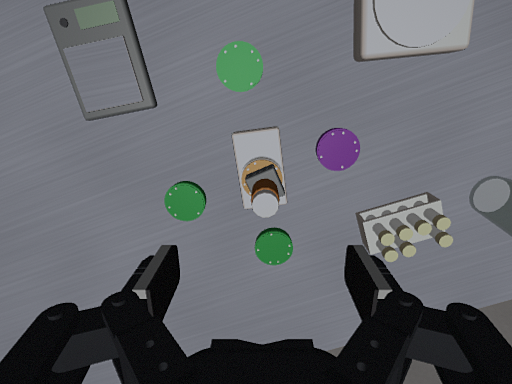

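```bash
python3 - <<'E'
from h import *
d=np.load("w1.npz");p=d["p"];c=(d["M"],*d["k"])
save("w1z",p,(220,115,310,225),6)
for n,x,y,z in [("padc",.4483,.350,.012),("stir",.4928,-.0042,.042),("pan",.4448,-.3440,.02)]: print(n,proj(c,(x,y,z)).round(1))
E
```

```text
padc [ 796.6 -214.3]
stir [425.2  -8.8]
pan [106.3  73.3]
```

View pics/w1z.png

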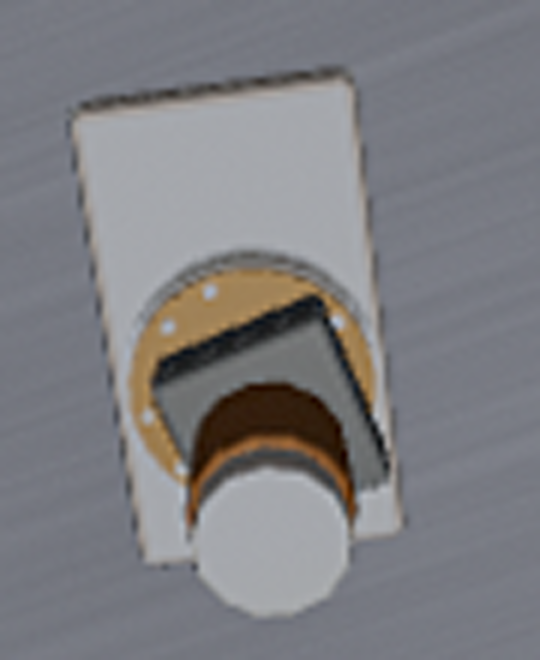

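```bash
python3 - <<'E'
from h import *
d=np.load("w1.npz");p=d["p"];c=(d["M"],*d["k"])
q=lambda u,v,z: ray(c,u/6+220-.4,v/6+115-.4,z)
C=np.array([q(u,v,.022) for u,v in [(77,118),(352,80),(402,525),(148,562)]])
print("case",C.mean(0),np.linalg.norm(np.diff(C,axis=0),axis=1)); e=C[2]+C[3]-C[0]-C[1];print("case x ang",np.degrees(np.arctan2(e[1],e[0])))
print("cap",q(273,541,.105), "diam",np.linalg.norm(q(351,541,.105)-q(195,541,.105)))
B=[q(u,v,.059) for u,v in [(153,384),(325,322),(380,485)]]
print("box",(B[0]+B[2])/2,np.linalg.norm(B[1]-B[0]),np.linalg.norm(B[2]-B[1])); 
for a,b in ((0,1),(1,2)):
  e=B[b]-B[a]; print(np.degrees(np.arctan2(e[1],e[0])))
l,r=q(127,390,.034),q(378,390,.034);print("dish",l,r,(l+r)/2,np.linalg.norm(l-r))
# dish circle amber mask
hsv=cv2.cvtColor(p[115:225,220:310],cv2.COLOR_RGB2HSV); m=((hsv[...,1]>90)&(hsv[...,2]>150)).astype(np.uint8)
v,u=np.nonzero(m); u=u+220;v=v+115
w=np.array([ray(c,a,b,.034)[:2] for a,b in zip(u,v)]); print(len(w),cv2.minEnclosingCircle((w*1000).astype(np.float32)))
E
```

```text
case [ 0.61055114 -0.21983739  0.022     ] [0.05530463 0.09556025 0.05566506]
case x ang -12.970238968954316
cap [ 0.62494907 -0.21994374  0.105     ] diam 0.025772895824674694
box [ 0.62187619 -0.21940915  0.059     ] 0.034316267263070785 0.034022298680350616
90.11013683483655
-1.603443617655076
dish [ 0.61081214 -0.24556489  0.034     ] [ 0.62856011 -0.19779829  0.034     ] [ 0.61968612 -0.22168159  0.034     ] 0.05095722340653148
274 ((619.3765869140625, -221.6600341796875), 24.430240631103516)
```

```bash
python3 - <<'E'
from h import *
p,c=cam("top"); save("t3",p,(325,140,385,225),9)
p2,c2=cam("scene"); save("s3",p2,(165,195,225,260),9)
print(ray(c,355.1,173.4,.105), ray(c,348,187,.022))
for n,P in [("cap",(.625,-.220,.105)),("dish",(.6195,-.2217,.037)),("case",(.6105,-.2198,.022))]: print(n,proj(c,P),proj(c2,P))
E
```

```text
[ 0.62190638 -0.21788124  0.105     ] [ 0.60700983 -0.21772221  0.022     ]
cap [356.00058066 172.16319294] [188.86428409 219.50546294]
dish [350.79658701 180.93426158] [191.40119818 228.95231792]
case [348.82532986 185.68915408] [192.11838529 228.48819584]
```

View pics/t3.png

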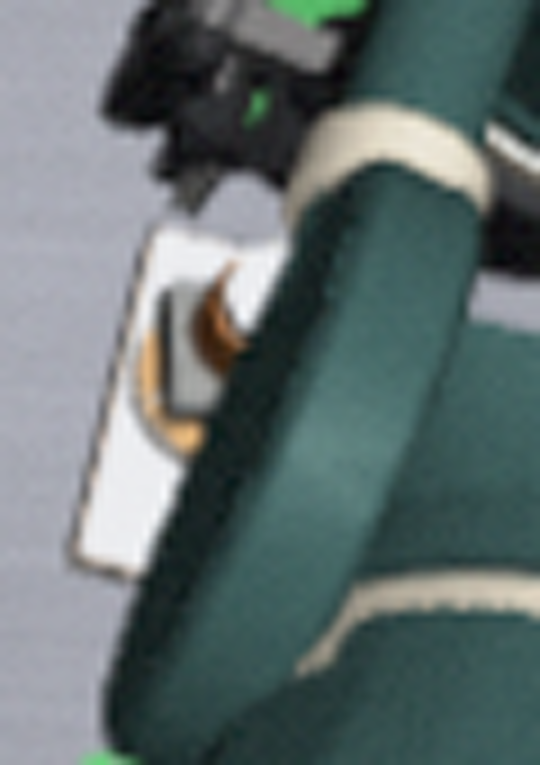

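View pics/s3.png

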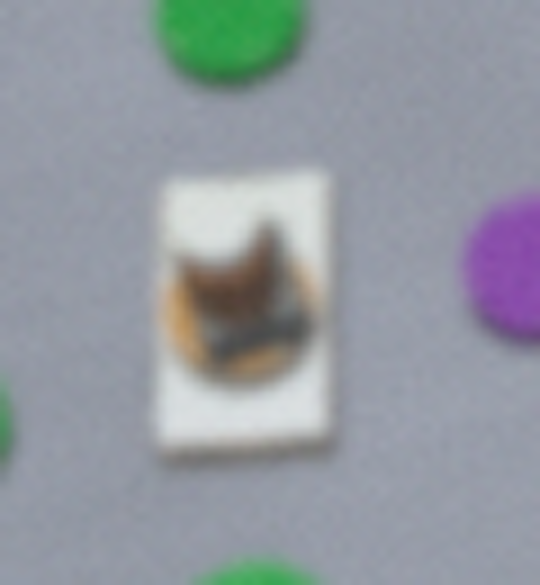

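```bash
python3 -c "
from h import *
go(.6235,-.219,.13)"
```

```text
pos [ 0.5998 -0.2139  0.2306] yaw 69.56 shift [-24.    3.5 100.6] turn [-0.      0.0004  0.    ] t 2.83 q [-0.38  0.19  1.69  0.    1.26 -1.6 ] F [ 0.   0.4 -0.4] w 1.004
```

```bash
python3 -m crank '-24 4 50 0 0 0 0;-24 4 101 0 0 0 0;-24 4 101 0 0 0 0;-24 4 101 0 0 0 0'
python3 - <<'E'
from h import *
go(.6235,-.219,.0665)
p,c=cam("wrist"); save("w2",p,(110,150,410,384),2.5); np.savez("w2.npz",p=p,M=c[0],k=c[1:])
E
```

```text
time: 3.32
tool_pos: [0.6245, -0.2195, 0.1309]
tcp_rot: [0.558, 3.09, -0.001]
wrist_force: [0.1, -0.9, 1.1]
width: 0.999
pos [ 0.6245 -0.2195  0.1309] yaw 69.51 shift [ 1.2  0.1 64.4] turn [-0.0001  0.0017  0.    ] t 3.33 q [-0.38  0.31  1.73 -0.    1.09 -1.59] F [ 0.1 -0.9  1.1] w 0.999
```

View pics/w2.png

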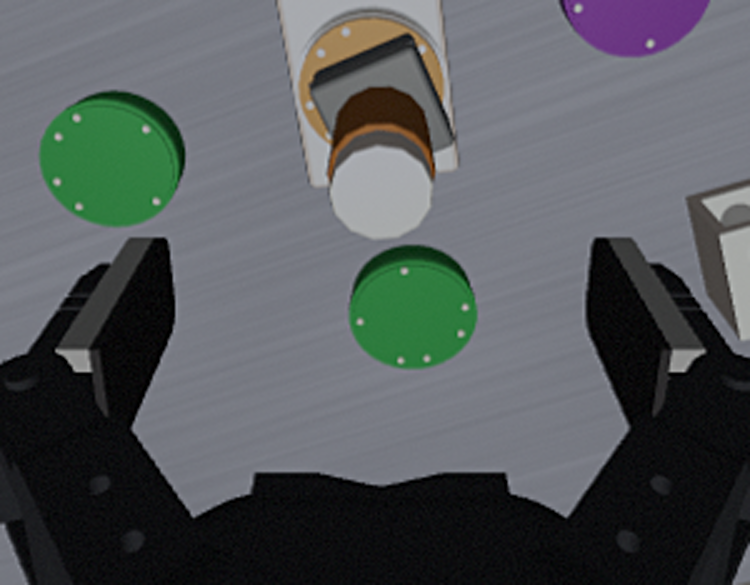

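```bash
python3 - <<'E'
from h import *
d=np.load("w2.npz");c=(d["M"],*d["k"])
q=lambda u,v,z: ray(c,u/2.5+110-.3,v/2.5+150-.3,z)
P=q(381,192,.105);print(P,np.linalg.norm(q(330,192,.105)-q(434,192,.105)))
print("dish",(q(299,85,.034)+q(444,85,.034))/2, "boxL,R mid",(q(312,90,.059)+q(455,137,.059))/2)
go(P[0],P[1],.0665)
E
```

```text
[ 0.62504049 -0.22008259  0.105     ] 0.026545792390845133
dish [ 0.61852257 -0.22114744  0.034     ] boxL,R mid [ 0.62132346 -0.21759176  0.059     ]
pos [ 0.6253 -0.2199  0.1322] yaw 69.51 shift [ 0.5 -0.2 65.7] turn [-0.0001  0.0042  0.    ] t 3.38 q [-0.38  0.31  1.73 -0.    1.09 -1.59] F [0.6 0.4 0.4] w 0.998
```

```bash
python3 -m crank '0 0 35 0 0 0 0;0 0 65 0 0 0 60;0 0 65 0 0 0 100;0 0 65 0 0 0 140;0 0 65 0 0 0 200;0 0 65 0 0 0 200;0 0 65 0 0 0 200;0 0 65 0 0 0 200' 30
python3 - <<'E'
from h import *
go(.4928,-.0042,.16)
p,c=cam("wrist"); save("w3",p)
E
```

```text
time: 4.38
tool_pos: [0.6259, -0.2202, 0.0676]
tcp_rot: [0.558, 3.086, -0.002]
wrist_force: [-0.2, 0.4, 7.6]
width: 0.341
pos [ 0.6259 -0.2202  0.0676] yaw 69.5 shift [199.8 155.7 -93.5] turn [-0.0001  0.0053  0.    ] t 4.38 q [-0.38  0.38  1.77 -0.    0.98 -1.59] F [-0.2  0.4  7.6] w 0.341
```

View pics/w3.png

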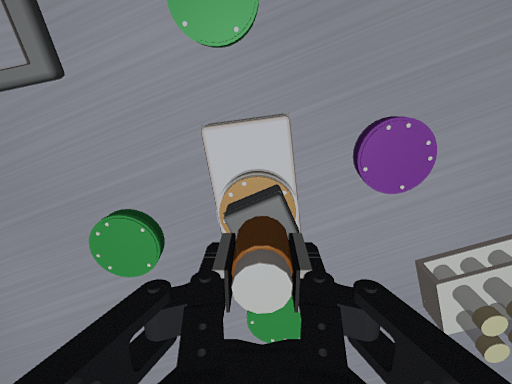

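```bash
python3 -m crank '0 0 -10 0 0 0 200;0 0 -60 0 0 0 200;50 39 -80 0 0 0 200;90 70 -80 0 0 0 200;130 101 -80 0 0 0 200;165 129 -80 0 0 0 200;190 148 -80 0 0 0 200;200 156 -70 0 0 0 200;200 156 -60 0 0 0 200;200 156 -60 0 0 0 200;200 156 -60 0 0 0 200'
python3 - <<'E'
from h import *
go(.4928,-.0042,.0506)
p,c=cam("wrist"); save("w4",p);np.savez("w4.npz",p=p,M=c[0],k=c[1:])
p,c=cam("scene"); save("s4",p,(160,130,340,260),4)
E
```

```text
time: 5.8
tool_pos: [0.4915, -0.004, 0.1241]
tcp_rot: [-0.561, -3.091, 0.0]
wrist_force: [0.1, 0.4, -0.4]
width: 0.34
pos [ 0.4915 -0.004   0.1241] yaw 69.44 shift [-1.3  0.3 73.5] turn [-0.0003 -0.0002 -0.    ] t 5.8 q [-0.06  0.01  2.1  -0.    1.03 -1.27] F [ 0.1  0.4 -0.4] w 0.34
```

View pics/w4.png

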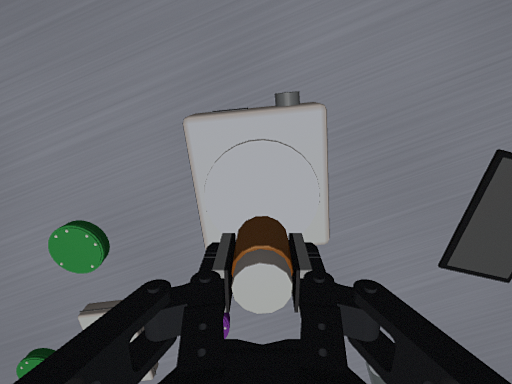

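View pics/s4.png

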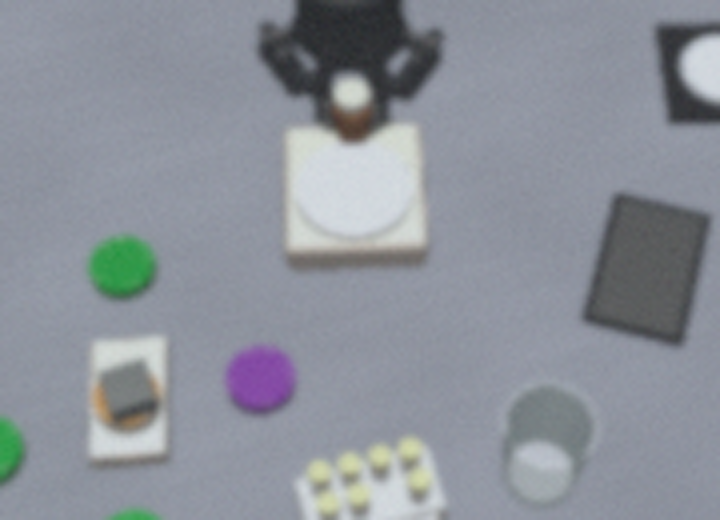

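```bash
python3 - <<'E'
from h import *
d=np.load("w4.npz");c=(d["M"],*d["k"])
l,r,t=[ray(c,*q,.042) for q in [(204,192),(320,192),(262,139.5)]]
print(l,r,(l+r)/2,np.linalg.norm(l-r),t)
x=(l+r)/2; dirx=np.array([.937,-.35,0]); print(t+dirx*.048)
print(proj(c,(.4928,-.0042,.042)))
E
```

```text
[ 0.47209803 -0.04779913  0.042     ] [0.50533731 0.0409999  0.042     ] [ 0.48871767 -0.00339962  0.042     ] 0.09481623583483552 [0.44857649 0.0116486  0.042     ]
[ 0.49355249 -0.0051514   0.042     ]
[262.81267469 196.70839758]
```

```bash
python3 -m crank '-1 0 45 0 0 0 200;-1 0 65 0 0 0 200;-1 0 72 0 0 0 200;-1 0 73 0 0 0 200;-1 0 73 0 0 0 200'
python3 -c "
from h import *
go(.4928,-.0042,.0506)"
```

```text
time: 6.52
tool_pos: [0.4931, -0.0037, 0.0524]
tcp_rot: [0.559, 3.089, 0.0]
wrist_force: [0.8, 0.9, -0.3]
width: 0.342
pos [ 0.4931 -0.0037  0.0524] yaw 69.49 shift [ 0.1 -0.6  1.8] turn [ 0.0006  0.002  -0.    ] t 6.53 q [-0.06  0.11  2.15 -0.    0.88 -1.27] F [ 0.8  0.9 -0.3] w 0.342
```

```bash
python3 -m crank '0 0 1 0 0 0 200;0 0 2 0 0 0 200;0 0 2 0 0 0 200;0 0 2 0 0 0 200'
```

```text
time: 7.02
tool_pos: [0.4927, -0.0035, 0.0506]
tcp_rot: [0.559, 3.09, 0.0]
wrist_force: [-1.9, 1.3, 6.6]
width: 0.34
```

Contact (6.6 N). Release and rise.

```bash
python3 -m crank '0 0 2 0 0 0 100;0 0 2 0 0 0 60;0 0 2 0 0 0 30;0 0 0 0 0 0 30;0 0 -40 0 0 0 30;0 0 -80 0 0 0 30;-50 -39 -100 0 0 0 0;-100 -78 -100 0 0 0 0;-150 -117 -100 0 0 0 0;-186 -154 -80 0 0 0 0;-186 -154 -80 0 0 0 0;-186 -154 -80 0 0 0 0'
python3 - <<'E'
from h import *
go(.6215,-.2185,.0665)
p,c=cam("wrist"); save("w5",p);np.savez("w5.npz",p=p,M=c[0],k=c[1:]); save("w5z",p,(180,130,340,270),5)
p,c=cam("scene"); save("s5",p,(160,130,340,260),4)
E
```

```text
time: 8.52
tool_pos: [0.6115, -0.2126, 0.1285]
tcp_rot: [-0.56, -3.089, -0.001]
wrist_force: [0.9, 0.7, -0.2]
width: 1.002
pos [ 0.6115 -0.2126  0.1285] yaw 69.45 shift [-11.5  -2.1  62. ] turn [ 0.0005 -0.002   0.    ] t 8.53 q [-0.37  0.29  1.76  0.    1.09 -1.59] F [ 0.9  0.7 -0.2] w 1.002
```

View pics/w5z.png

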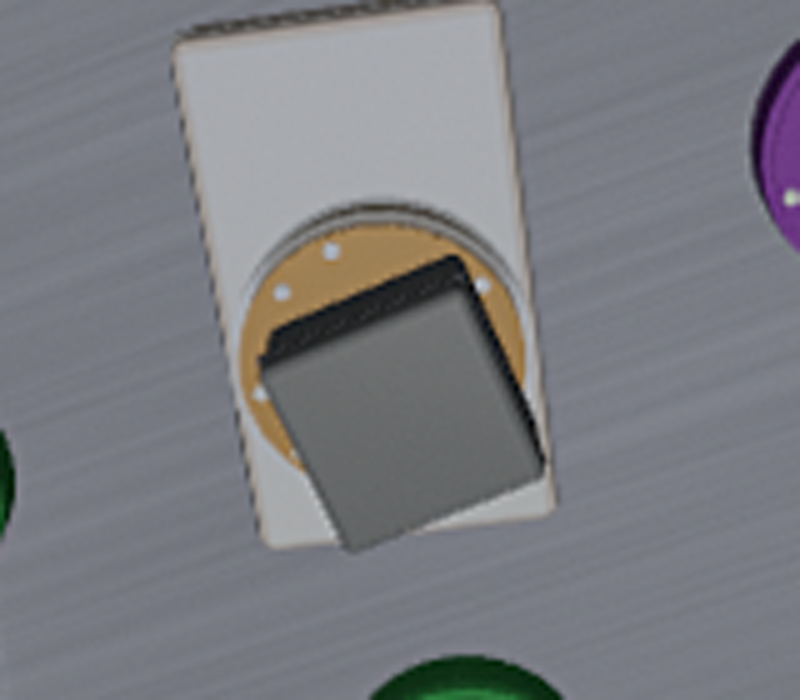

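View pics/s5.png

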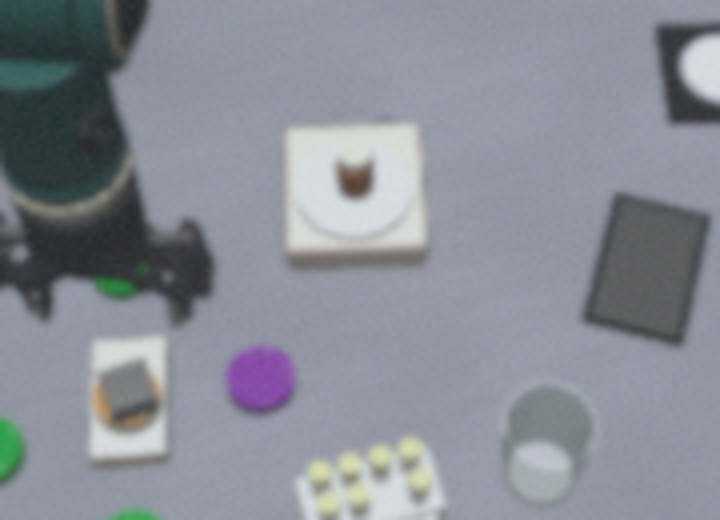

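```bash
python3 - <<'E'
from h import *
d=np.load("w5.npz");c=(d["M"],*d["k"])
q=lambda u,v,z: ray(c,u/5+180-.4,v/5+130-.4,z)
B=np.array([q(u,v,.059) for u,v in [(263,368),(462,292),(544,472),(350,550)]])
print(B.mean(0),np.linalg.norm(np.diff(B,axis=0),axis=1))
for a,b in ((0,1),(1,2),(3,2),(0,3)):
  e=B[b]-B[a]; print(np.degrees(np.arctan2(e[1],e[0])))
l,r=q(240,360,.035),q(526,360,.035);print("dish",(l+r)/2,np.linalg.norm(l-r))
C=np.array([q(u,v,.022) for u,v in [(176,45),(497,5),(553,512),(265,548)]]);print("case",C.mean(0),np.linalg.norm(np.diff(C,axis=0),axis=1))
m=B.mean(0);go(m[0],m[1],.060,89.3)
E
```

```text
[ 0.62150483 -0.21796264  0.059     ] [0.033422   0.03329036 0.03429221]
91.50649979032397
3.365744583649278
93.63041574956858
1.893665815710053
dish [ 0.61889152 -0.22113307  0.035     ] 0.04970913599174689
case [ 0.61073608 -0.21998068  0.022     ] [0.0550956  0.09618523 0.05556352]
pos [ 0.6119 -0.2117  0.1297] yaw 69.55 shift [-11.2  -2.5  69.6] turn [ 3.000e-04 -1.000e-04 -3.447e-01] t 8.62 q [-0.37  0.29  1.76  0.    1.09 -1.59] F [0.6 0.1 1.1] w 1.001
```

```bash
python3 -m crank '-11 -2 10 0 0 -0.14 0;-11 -2 20 0 0 -0.28 0;-11 -2 40 0 0 -0.4 0;-11 -2 40 0 0 -0.4 0;-11 -2 40 0 0 -0.4 0'
python3 - <<'E'
from h import *
go(.6215,-.218,.041,92.5)
p,c=cam("wrist"); save("w6",p)
E
```

```text
time: 9.25
tool_pos: [0.6222, -0.2179, 0.0905]
tcp_rot: [-0.065, 3.14, -0.001]
wrist_force: [-0.2, -0.9, -0.6]
width: 1.0
pos [ 0.6222 -0.2179  0.0905] yaw 92.37 shift [ 0.8 -0.  49.5] turn [-0.0005  0.0012 -0.0023] t 9.25 q [-0.37  0.35  1.77  0.    1.02 -1.99] F [-0.2 -0.9 -0.6] w 1.0
```

View pics/w6.png

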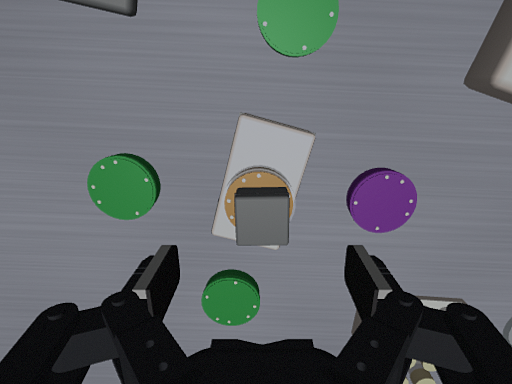

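```bash
python3 -m crank '1 0 35 0 0 0 50;1 0 48 0 0 0 90;1 0 49 0 0 0 120;1 0 49 0 0 0 135;1 0 49 0 0 0 150;1 0 49 0 0 0 180;1 0 49 0 0 0 180;1 0 49 0 0 0 180' 30
python3 - <<'E'
from h import *
go(.6215,-.218,.041,92.5)
p,c=cam("wrist"); save("w7",p)
E
```

```text
time: 10.3
tool_pos: [0.6219, -0.2191, 0.0417]
tcp_rot: [-0.066, 3.139, -0.002]
wrist_force: [0.5, -0.3, 5.8]
width: 0.41
pos [ 0.6219 -0.2191  0.0417] yaw 92.42 shift [0.4 1.1 0.7] turn [-0.001   0.0023 -0.0014] t 10.3 q [-0.38  0.4   1.8  -0.    0.94 -1.99] F [ 0.5 -0.3  5.8] w 0.41
```

View pics/w7.png

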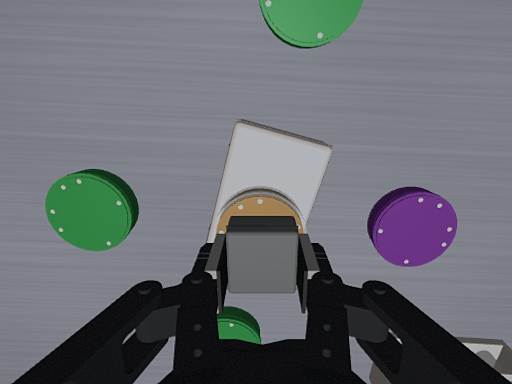

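```bash
python3 -m crank '0 0 -5 0 0 0 180;0 0 -30 0 0 0 180;10 -7 -70 0 0 0.04 180;50 -32 -85 0 0 0.08 180;90 -58 -85 0 0 0.12 180;130 -84 -85 0 0 0.16 180;165 -107 -85 0 0 0.2 180;182 -118 -85 0 0 0.208 180;182 -118 -85 0 0 0.208 180;182 -118 -85 0 0 0.208 180'
python3 - <<'E'
from h import *
go(.4448,-.344,.025,80.5)
p,c=cam("wrist"); save("w8",p);np.savez("w8.npz",p=p,M=c[0],k=c[1:])
E
```

```text
time: 11.6
tool_pos: [0.4447, -0.3438, 0.1253]
tcp_rot: [0.259, 3.13, 0.001]
wrist_force: [-0.1, 0.4, 0.2]
width: 0.411
pos [ 0.4447 -0.3438  0.1253] yaw 80.52 shift [-1.000e-01 -2.000e-01  1.003e+02] turn [0.0004 0.0005 0.0004] t 11.6 q [-0.7   0.14  1.95  0.    1.04 -2.11] F [-0.1  0.4  0.2] w 0.411
```

View pics/w8.png

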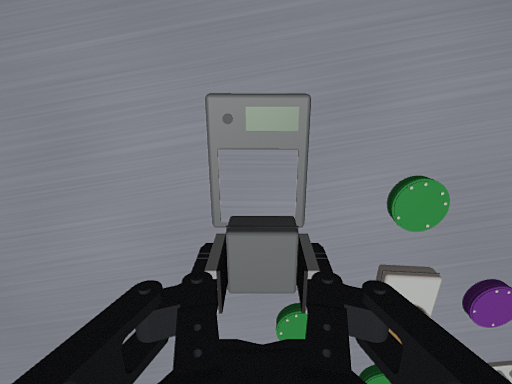

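```bash
python3 - <<'E'
from h import *
d=np.load("w8.npz");c=(d["M"],*d["k"])
a,b=ray(c,218,149.5,.02),ray(c,299,150,.02); e=b-a; print(a,b,np.linalg.norm(e),np.degrees(np.arctan2(e[1],e[0])))
n=np.array([e[1],-e[0],0])/np.linalg.norm(e); print((a+b)/2+n*.035)
a,b=ray(c,207,95,.016),ray(c,310,95,.016); print(np.linalg.norm(a-b), (a+b)/2+n*(.0805))
E
```

```text
[ 0.40538156 -0.37613639  0.02      ] [ 0.41724591 -0.30753863  0.02      ] 0.0696161990348985 80.18746614880986
[ 0.44580171 -0.34780239  0.02      ]
0.0847681628739915 [ 0.44652025 -0.34809981  0.016     ]
```

```bash
python3 -m crank '-1 -3 50 0 0 0 180;-1 -3 85 0 0 0 180;-1 -3 95 0 0 0 180;-1 -3 98 0 0 0 180;-1 -3 100 0 0 0 180;-1 -3 100 0 0 0 180;-1 -3 100 0 0 0 180'
```

```text
time: 12.52
tool_pos: [0.4451, -0.3479, 0.0264]
tcp_rot: [0.26, 3.129, -0.002]
wrist_force: [0.9, -0.7, 0.2]
width: 0.411
```

```bash
python3 -m crank '0 0 1 0 0 0 180;0 0 2 0 0 0 180;0 0 2 0 0 0 180;0 0 2 0 0 0 180'
```

```text
time: 13.02
tool_pos: [0.4447, -0.3477, 0.0247]
tcp_rot: [0.26, 3.13, -0.001]
wrist_force: [-2.2, 1.6, 7.5]
width: 0.409
```

```bash
python3 -m crank '0 0 2 0 0 0 110;0 0 2 0 0 0 80;0 0 2 0 0 0 50;0 0 -3 0 0 0 40;0 0 -40 0 0 0 40;0 0 -80 0 0 0 0;-40 45 -105 0 0 0.02 0;-80 90 -105 0 0 0.04 0;-120 135 -105 0 0 0.06 0;-142 160 -105 0 0 0.06 0;-142 160 -105 0 0 0.06 0;-142 160 -105 0 0 0.06 0'
python3 - <<'E'
from h import *
go(.6189,-.221,.02,77)
p,c=cam("wrist"); save("w9",p);np.savez("w9.npz",p=p,M=c[0],k=c[1:]); save("w9z",p,(170,110,350,270),4)
p,c=cam("scene"); save("s9",p,(110,130,290,260),4)
E
```

```text
time: 14.52
tool_pos: [0.6103, -0.2132, 0.1281]
tcp_rot: [-0.353, -3.121, 0.0]
wrist_force: [-0.1, 0.0, 0.6]
width: 1.004
pos [ 0.6103 -0.2132  0.1281] yaw 77.08 shift [-10.3  -5.6 108.1] turn [-0.0004 -0.001   0.0015] t 14.53 q [-0.37  0.29  1.77 -0.    1.08 -1.72] F [-0.1  0.   0.6] w 1.004
```

View pics/w9z.png

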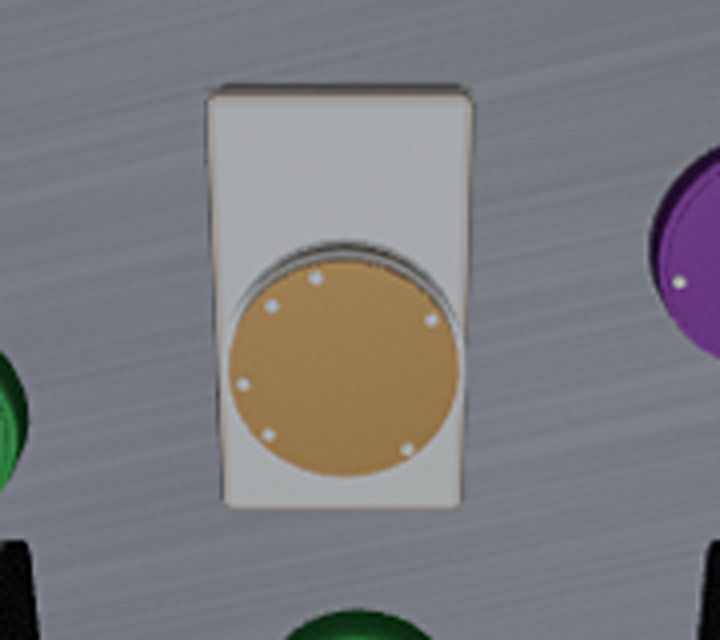

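View pics/s9.png

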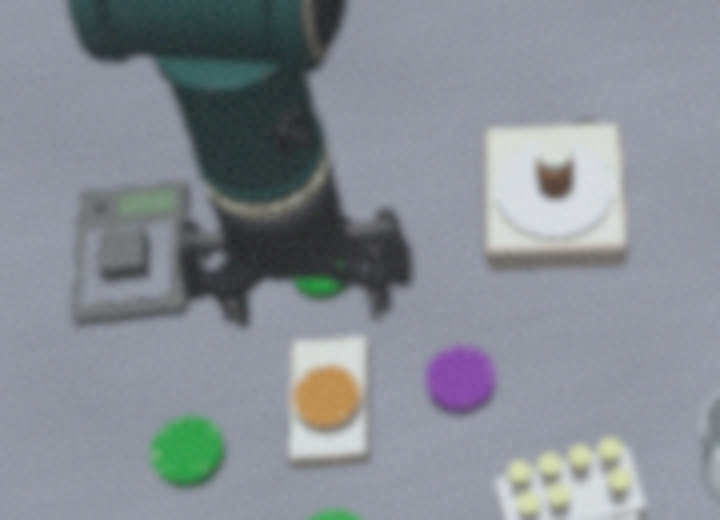

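```bash
python3 - <<'E'
from h import *
d=np.load("w9.npz");p=d["p"];c=(d["M"],*d["k"])
q=lambda u,v,z: ray(c,u/4+170-.4,v/4+110-.4,z)
pts=[q(229,369,.037),q(460,369,.037),q(344,262,.037),q(344,476,.037)]
print((pts[0]+pts[1])/2,(pts[2]+pts[3])/2,np.linalg.norm(pts[0]-pts[1]),np.linalg.norm(pts[2]-pts[3]))
C=np.array([q(u,v,.022) for u,v in [(210,97),(471,97),(461,507),(225,507)]]);print("case",C.mean(0),np.linalg.norm(np.diff(C,axis=0),axis=1)); e=C[2]+C[3]-C[0]-C[1];print(np.degrees(np.arctan2(e[1],e[0])))
m=(pts[0]+pts[1]+pts[2]+pts[3])/4
go(m[0],m[1],.022,77)
E
```

```text
[ 0.61787494 -0.22104817  0.037     ] [ 0.61861221 -0.2213286   0.037     ] 0.04967943852594864 0.04940768675459331
case [ 0.61048546 -0.22024796  0.022     ] [0.05530205 0.09711004 0.05632181]
-12.991398455451874
pos [ 0.6098 -0.2138  0.1282] yaw 77.0 shift [ -9.9  -5.3 106.2] turn [-0.0003 -0.0008 -0.    ] t 14.62 q [-0.38  0.29  1.77 -0.    1.08 -1.72] F [-0.1 -0.3  0.5] w 1.0
```

```bash
python3 -m crank '-10 -5 50 0 0 0 0;-10 -5 90 0 0 0 0;-10 -5 106 0 0 0 30;-10 -5 106 0 0 0 50;-10 -5 106 0 0 0 70;-10 -5 106 0 0 0 85;-10 -5 106 0 0 0 100;-10 -5 106 0 0 0 130;-10 -5 106 0 0 0 130;-10 -5 106 0 0 0 130' 30
python3 - <<'E'
from h import *
go(.6182,-.2212,.022,77)
p,c=cam("wrist"); save("w10",p)
E
```

```text
time: 15.88
tool_pos: [0.6211, -0.2207, 0.0248]
tcp_rot: [0.353, 3.118, -0.002]
wrist_force: [-1.2, 0.4, 5.3]
width: 0.615
pos [ 0.6211 -0.2207  0.0248] yaw 77.07 shift [ 2.7 -1.1  2.8] turn [-0.0007  0.0035  0.0013] t 15.88 q [-0.38  0.42  1.81 -0.    0.91 -1.72] F [-1.2  0.4  5.3] w 0.615
```

View pics/w10.png

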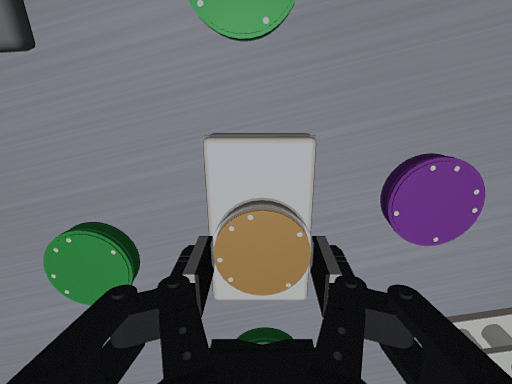

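```bash
python3 -m crank '0 0 -3 0 0 0 130;0 0 -15 0 0 0 130;0 0 -45 0 0 0 130;8 15 -85 0 0 0 130;25 45 -120 0 0 0 130;50 87 -125 0 0 0 130;75 130 -125 0 0 0 130;100 174 -125 0 0 0 130;125 217 -125 0 0 0 130;150 260 -125 0 0 0 130;175 304 -125 0 0 0 130;200 347 -125 0 0 0 130;225 390 -125 0 0 0 130;250 434 -125 0 0 0 130;272 473 -115 0 0 0 130;288 500 -100 0 0 0 130;297 517 -90 0 0 0 130;297 517 -90 0 0 0 130;297 517 -90 0 0 0 130'
python3 - <<'E'
from h import *
go(.4482,.350,.016,77)
p,c=cam("wrist"); save("w11",p);np.savez("w11.npz",p=p,M=c[0],k=c[1:])
E
```

```text
time: 18.3
tool_pos: [0.4463, 0.3496, 0.1126]
tcp_rot: [0.354, 3.121, -0.0]
wrist_force: [0.1, 0.0, -0.2]
width: 0.61
pos [0.4463 0.3496 0.1126] yaw 77.04 shift [-1.7  0.8 96.6] turn [-0.0003  0.0004  0.0007] t 18.3 q [ 0.62  0.16  1.95 -0.    1.02 -0.72] F [ 0.1  0.  -0.2] w 0.61
```

View pics/w11.png

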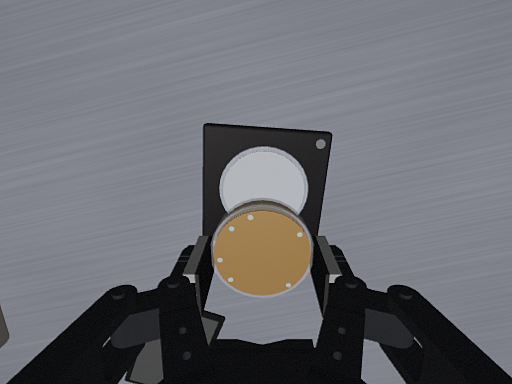

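```bash
python3 - <<'E'
from h import *
d=np.load("w11.npz");c=(d["M"],*d["k"])
l,r=ray(c,219.5,188,.012),ray(c,308.5,188,.012); t=ray(c,264,146.5,.012)
print(l,r,np.linalg.norm(l-r),t, t+np.array([.974,-.225,0])*.037)
D=ray(c,262,253,.1126+.0122); print("dish in world",D,"offset",D-read_state()["tool_pos"])
print(proj(c,(.4482,.350,.012)))
E
```

```text
[0.43773769 0.31260444 0.012     ] [0.45526708 0.38901914 0.012     ] 0.07839953269895918 [0.41061057 0.3589755  0.012     ] [0.44664857 0.3506505  0.012     ]
dish in world [0.44299127 0.34986284 0.1248    ] offset [-0.00353048  0.00034364  0.01198155]
[263.51947274 189.96988454]
```

```bash
python3 -m crank '-5 1 50 0 0 0 130;-5 1 85 0 0 0 130;-5 1 93 0 0 0 130;-5 1 97 0 0 0 130;-5 1 98 0 0 0 130;-5 1 98 0 0 0 130;-5 1 98 0 0 0 130'
```

```text
time: 19.23
tool_pos: [0.4516, 0.3507, 0.0153]
tcp_rot: [0.354, 3.12, 0.002]
wrist_force: [0.2, -0.4, -0.6]
width: 0.612
```

```bash
python3 -m crank '0 0 1 0 0 0 130;0 0 2 0 0 0 130;0 0 2 0 0 0 130;0 0 2 0 0 0 130'
```

```text
time: 19.73
tool_pos: [0.4515, 0.3506, 0.0147]
tcp_rot: [0.353, 3.121, 0.001]
wrist_force: [-3.9, -2.2, 13.0]
width: 0.616
```

```bash
python3 -m crank '0 0 2 0 0 0 70;0 0 2 0 0 0 40;0 0 0 0 0 0 0;0 0 -30 0 0 0 0;0 0 -80 0 0 0 0;0 0 -120 0 0 0 0;0 0 -120 0 0 0 0'
python3 - <<'E'
from h import *
p,c=cam("wrist"); save("w12",p);np.savez("w12.npz",p=p,M=c[0],k=c[1:])
go(.6105,-.220,.10,77)
E
```

```text
time: 20.6
tool_pos: [0.4537, 0.3521, 0.1368]
tcp_rot: [0.353, 3.115, 0.009]
wrist_force: [-0.9, -0.1, -0.4]
width: 1.003
pos [0.4522 0.351  0.1343] yaw 77.06 shift [-282.1 -521.2   33.5] turn [0.0031 0.0028 0.0011] t 20.65 q [ 0.62  0.15  1.93 -0.    1.06 -0.73] F [-0.6 -0.3 -0.7] w 0.999
```

View pics/w12.png

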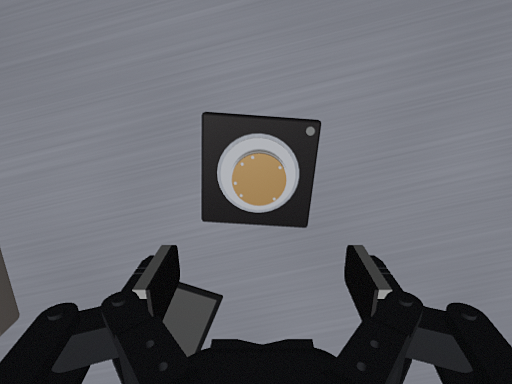

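```bash
python3 -m crank '-20 -38 -20 0 0 0 0;-282 -521 -20 0 0 0 0;-282 -521 -20 0 0 0 0;-282 -521 -20 0 0 0 0;-282 -521 -20 0 0 0 0;-282 -521 -20 0 0 0 0;-282 -521 -20 0 0 0 0;-282 -521 -20 0 0 0 0;-282 -521 -20 0 0 0 0;-282 -521 -20 0 0 0 0;-282 -521 -20 0 0 0 0;-282 -521 0 0 0 0 0;-282 -521 33 0 0 0 0;-282 -521 33 0 0 0 0;-282 -521 33 0 0 0 0'
python3 - <<'E'
from h import *
p,c=cam("wrist"); save("w13",p);np.savez("w13.npz",p=p,M=c[0],k=c[1:])
go(.6105,-.220,.00,77)
E
```

```text
time: 22.52
tool_pos: [0.6087, -0.2195, 0.0988]
tcp_rot: [-0.352, -3.121, -0.001]
wrist_force: [-1.0, -0.4, 0.7]
width: 1.003
pos [ 0.6096 -0.22    0.0999] yaw 77.13 shift [-0.8  0.2 99.9] turn [-0.0001  0.0008  0.0023] t 22.57 q [-0.38  0.32  1.79  0.    1.03 -1.73] F [ 0.8 -1.   0.7] w 1.004
```

View pics/w13.png

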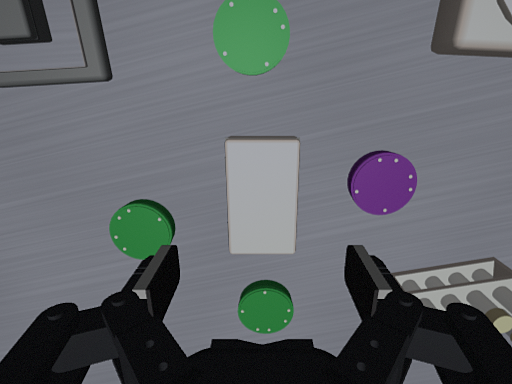

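```bash
python3 - <<'E'
from h import *
d=np.load("w13.npz");c=(d["M"],*d["k"])
C=np.array([ray(c,u,v,.022) for u,v in [(225.5,140),(299.5,139.5),(295.5,254),(229.5,254)]]);print("case",C.mean(0),np.linalg.norm(np.diff(C,axis=0),axis=1)); e=C[2]+C[3]-C[0]-C[1];print(np.degrees(np.arctan2(e[1],e[0])))
yy=np.array([.225,.974,0]);xx=np.array([-.974,.225,0]);o=np.array([.6105,-.22,0])
for n,u,v in [("green",142,231),("purple",382,182),("g2",265,308)]:
    w=ray(c,u,v,.015)-o; print(n,w@xx,w@yy)
E
```

```text
case [ 0.61118682 -0.22013165  0.022     ] [0.05565826 0.09837013 0.0567759 ]
-12.788219111775975
green -0.031720542425363527 -0.10381169503743035
purple 0.013205122340089007 0.09720499917935412
g2 -0.1127928266737639 0.0028466743039005198
```

```bash
python3 -m crank '-1 0 50 0 0 0 0;-1 0 85 0 0 0 20;-1 0 97 0 0 0 40;-1 0 98 0 0 0 60;-1 0 98 0 0 0 75;-1 0 98 0 0 0 90;-1 0 98 0 0 0 120;-1 0 98 0 0 0 120;-1 0 98 0 0 0 120' 45
python3 - <<'E'
from h import *
p,c=cam("wrist"); save("w14",p)
go(.6105,-.220,.00,77)
E
```

```text
time: 23.7
tool_pos: [0.6121, -0.2218, 0.0038]
tcp_rot: [0.354, 3.117, -0.002]
wrist_force: [-0.0, 1.2, 6.3]
width: 0.671
pos [ 0.6121 -0.2218  0.0038] yaw 77.06 shift [2.  1.4 3.8] turn [-0.0006  0.0044  0.001 ] t 23.75 q [-0.39  0.44  1.83  0.    0.87 -1.73] F [ 0.2 -0.   7. ] w 0.666
```

View pics/w14.png

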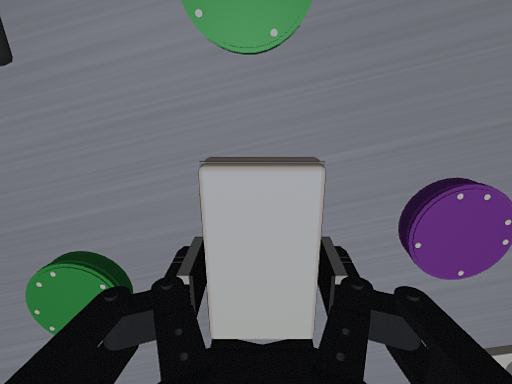

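```bash
python3 -m crank '0 0 -3 0 0 0 120;0 0 -15 0 0 0 120;0 0 -45 0 0 0 120;0 0 -90 0 0 0 120;4 16 -120 0 0 0 120;13 56 -125 0 0 0.03 120;22 98 -125 0 0 0.07 120;31 140 -125 0 0 0.11 120;41 182 -125 0 0 0.15 120;51 224 -125 0 0 0.19 120;60 266 -125 0 0 0.23 120;70 308 -125 0 0 0.27 120;80 350 -125 0 0 0.31 120;88 388 -115 0 0 0.35 120;93 410 -100 0 0 0.374 120;95 418 -95 0 0 0.374 120;95 418 -95 0 0 0.374 120;95 418 -95 0 0 0.374 120'
python3 - <<'E'
from h import *
p,c=cam("wrist"); save("w15",p);np.savez("w15.npz",p=p,M=c[0],k=c[1:])
go(.614,.2075,.0088,55.6)
E
```

```text
time: 26.0
tool_pos: [0.6115, 0.2067, 0.0969]
tcp_rot: [0.929, 3.0, 0.0]
wrist_force: [1.3, -0.4, -1.7]
width: 0.661
pos [0.6117 0.2067 0.0971] yaw 55.58 shift [-1.4  1.9 88.3] turn [ 0.0006  0.0008 -0.0003] t 26.05 q [ 0.29  0.32  1.79 -0.    1.03 -0.68] F [-0.2  0.7 -0.6] w 0.668
```

View pics/w15.png

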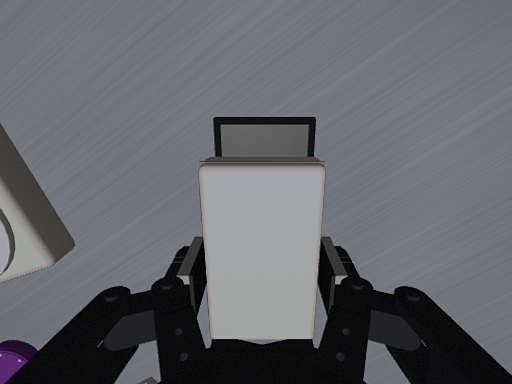

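```bash
python3 - <<'E'
from h import *
d=np.load("w15.npz");c=(d["M"],*d["k"])
a,b=ray(c,214,118,.004),ray(c,316,118,.004);e=b-a;L=np.linalg.norm(e);n=np.array([e[1],-e[0],0])/L
print(L,np.degrees(np.arctan2(e[1],e[0])),(a+b)/2+n*.065)
a,b=ray(c,200,163.5,.115),ray(c,324,163.5,.115);e=b-a;L=np.linalg.norm(e)
print(L,(a+b)/2+n*.05)
E
```

```text
0.0804250158342347 55.61608218228814 [0.61632115 0.20603557 0.004     ]
0.054170909195519354 [0.61030699 0.20726934 0.115     ]
```

```bash
python3 -m crank '-4 2 45 0 0 0 120;-4 2 75 0 0 0 120;-4 2 84 0 0 0 120;-4 2 87 0 0 0 120;-4 2 88 0 0 0 120;-4 2 88 0 0 0 120;-4 2 88 0 0 0 120'; python3 -m crank '0 0 1 0 0 0 120;0 0 1 0 0 0 120;0 0 1 0 0 0 120'
```

```text
time: 26.92
tool_pos: [0.6163, 0.2073, 0.0094]
tcp_rot: [0.928, 3.0, 0.002]
wrist_force: [-0.8, -0.4, -1.6]
width: 0.668
time: 27.3
tool_pos: [0.6162, 0.2073, 0.0089]
tcp_rot: [0.928, 3.0, 0.001]
wrist_force: [-2.1, 0.1, 6.1]
width: 0.667
```

Contact. Release, rise, and check everything.

```bash
python3 -m crank '0 0 1 0 0 0 80;0 0 1 0 0 0 40;0 0 0 0 0 0 0;0 0 -10 0 0 0 0;0 0 -50 0 0 0 0;0 0 -110 0 0 0 0;0 0 -150 0 0 0 0;0 0 -150 0 0 0 0;0 0 -150 0 0 0 0'
python3 - <<'E'
from h import *
p,c=cam("wrist"); save("w16",p);np.savez("w16.npz",p=p,M=c[0],k=c[1:])
p,c=cam("scene"); save("s16",p,(110,120,380,290),2.9)
go(.30,.60,.25)
E
```

```text
time: 28.42
tool_pos: [0.6153, 0.207, 0.1575]
tcp_rot: [0.928, 3.001, 0.0]
wrist_force: [1.1, -0.3, -0.3]
width: 1.001
pos [0.6142 0.2066 0.1555] yaw 55.64 shift [481.6 147.1 -93.9] turn [-0.0025 -0.002  -0.    ] t 28.52 q [ 0.29  0.27  1.74  0.    1.13 -0.68] F [ 1.  -0.7  0.1] w 0.998
```

View pics/w16.png

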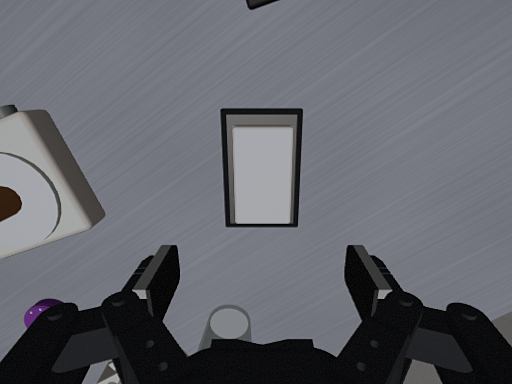

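View pics/s16.png

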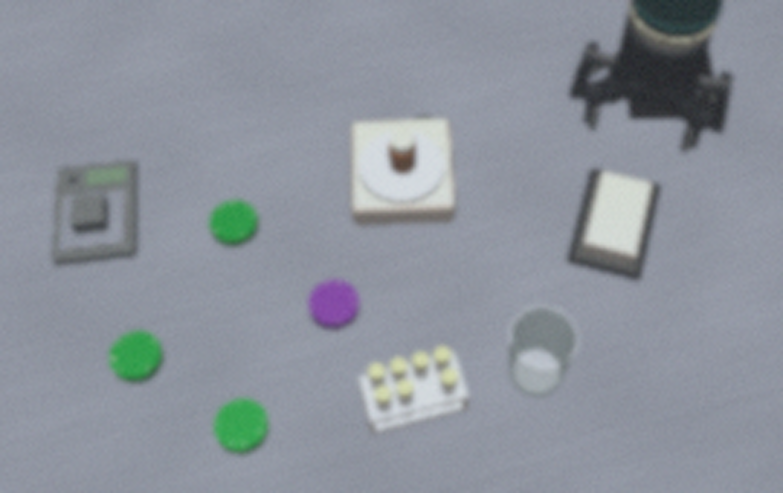

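```bash
python3 -m crank '0 0 -50 0 0 0 0;552 137 -75 0 0 0 0;552 137 -75 0 0 0 0;552 137 -75 0 0 0 0;552 137 -75 0 0 0 0;552 137 -75 0 0 0 0;552 137 -75 0 0 0 0;552 137 -75 0 0 0 0;552 137 -75 0 0 0 0;552 137 -75 0 0 0 0;552 137 -75 0 0 0 0;552 137 -75 0 0 0 0;552 137 -75 0 0 0 0'
python3 - <<'E'
from h import *
d=np.load("w16.npz");c=(d["M"],*d["k"])
f=lambda z,q: np.mean([ray(c,u,v,z) for u,v in q],0)
print("mat",f(.004,[(221,109),(302,109),(298,226),(226,226)]),"case",f(.027,[(232,126),(295,126),(291.5,224),(235,224)]))
p,c=cam("top"); save("t16",p,(80,90,440,300),2.2)
for n,P in [("jar",(.4928,-.0042,.088)),("box",(.4453,-.3465,.042)),("dish",(.448,.35,.027)),("case",(.6145,.2073,.027))]: print(n,((proj(c,P)-[80,90])*2.2).round(1))
E
```

```text
time: 30.15
tool_pos: [0.2382, 0.6303, 0.2312]
tcp_rot: [0.93, 3.0, -0.003]
wrist_force: [0.8, -0.5, 0.1]
width: 0.999
mat [0.61468591 0.20680921 0.004     ] case [0.61565774 0.20806577 0.027     ]
jar [400.4 296.7]
box [710.6 358.9]
dish [ 81.8 329.5]
case [221.  190.3]
```

View pics/t16.png

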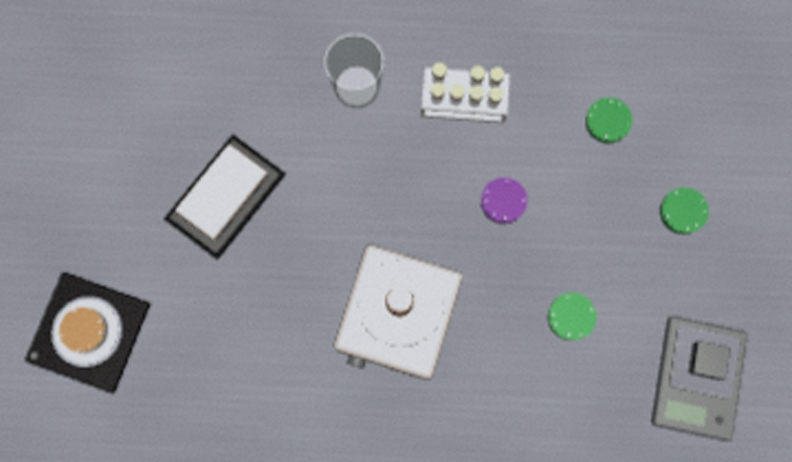

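```bash
python3 -c "
from h import *
print(job.finish_job())"
```

```text
the job is handed in; nothing more can be done
None
```

I took the pile apart from the top down and put each thing on its own place: the jar on the stirrer plate, the sample box on the scale pan, the dish on the light disc and the case lengthwise on the mat. The job was handed in at about 30 s, with the arm parked clear; it reports no verdict.

**Positions:** In the last top picture, the box, dish and case sat within about 1 to 2 mm of where I aimed. The jar looked about 3 mm off, inside the 12 mm limit. The last wrist picture put the case about 1.6 mm from the mat's middle and parallel to it.

**Bystanders:** The beaker, the tube rack and the green and purple dishes looked undisturbed.

**Disagreements:**
- Two estimates of the scale pan's middle differed by about 4 mm, and I released the box close to the wrist-camera one.
- Sizes in the wrist pictures mostly came out about 3 to 8 % small, except the light disc, which came out about 9 % large.
- I checked heights only by the contact force when each thing was set down.

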